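Find the rattling filter module and show it to the webcam

TASK

One of the three sealed filter modules has a choke that has come off its seat and rattles inside. Shake or tip them in the air to find it (the loose choke runs over to the terminal end), set the two sound modules lid up in the two pockets of the pink foam nest, and finish while holding the rattling one, its choke lying off its seat, still in front of the webcam: centred at lens height about a hand's length from the lens, level, with a long side facing it. Leave everything else on the bench where it is.

Things in the scene. Friction and masses are not known exactly. Their poses are not given: they have to be found in the camera images.
- module_1: one of three outwardly identical sealed filter modules, 112 x 56 x 40 mm, 0.25 kg, lying lid up: dark base 13 mm high, clear cover above, copper toroid choke inside. Origin: centre of underside; x along the length: brass terminals (4 mm proud) at -x, yellow mark at +x; z up. Grip across the 56 mm (y), upper half, mid-length. Exactly one module has a loose choke; nothing outside tells which
- module_2: as module_1
- module_3: as module_1
- module_1_choke (a joint): choke's place inside module_1 along its x (m), seen through the cover: -0.027 at the terminal end, +0.027 at the yellow end, +0.008 to +0.014 on its seat, where all start. Sound ones are glued there. The loose one (70 g) slides when tipped lengthwise over 15 degrees (terminals down to bring it there; 35 degrees for 0.5 s is plenty) or jerked lengthwise over 2.5 m/s2
- module_2_choke (a joint): choke's place inside module_2 along its x (m), seen through the cover: -0.027 at the terminal end, +0.027 at the yellow end, +0.008 to +0.014 on its seat, where all start. Sound ones are glued there. The loose one (70 g) slides when tipped lengthwise over 15 degrees (terminals down to bring it there; 35 degrees for 0.5 s is plenty) or jerked lengthwise over 2.5 m/s2
- module_3_choke (a joint): choke's place inside module_3 along its x (m), seen through the cover: -0.027 at the terminal end, +0.027 at the yellow end, +0.008 to +0.014 on its seat, where all start. Sound ones are glued there. The loose one (70 g) slides when tipped lengthwise over 15 degrees (terminals down to bring it there; 35 degrees for 0.5 s is plenty) or jerked lengthwise over 2.5 m/s2
- nest: pink foam nest in a thin grey frame, fixed, 152 x 206 x 24 mm. Origin: centre of the underside; two rectangular pockets side by side along its y, each 120 mm (its x) x 64 mm (its y), 16 mm deep, chamfered. A module fits either way round; its top then stands 24 mm above the nest's top face
- nest_hole0 (a point): centre of the mouth of one pocket, in the top face (24 mm above the bench), 46 mm from the nest's centre towards its -y; axes as the nest
- nest_hole1 (a point): the same for the other pocket, 46 mm towards the nest's +y
- webcam: black webcam on a mini tripod, fixed, head 96 mm wide, top 168 mm above the bench, feet within 60 mm of its axis. Origin: on the bench under the head; the lens looks along its -x
- lens (a point): centre of the webcam's front lens, 150 mm above the bench; axes as the webcam (-x is straight out in front of the lens)
- solder: bystander: reel of solder standing upright, 76 mm across, 56 high; origin centre of underside
- tape: bystander: roll of blue tape lying flat, 60 mm across, 24 high; origin centre of underside
- cutters: bystander: red side cutters lying flat, 132 x 50 x 12 mm; origin centre of underside, y along the length
- reel: bystander: flat blue component reel, 116 mm across, 11 high; origin centre of underside
There are look-alikes about, which are no part of the job. Leave any purple look-alike of the module_1 alone.

How it is judged:
On the way:
1. the module with the loose choke is shaken or tipped in the fingers, clear of the bench, so that its choke runs over to the terminal end (((height (world z) of module_1 above 0.04 m and value of joint module_1_choke below -0.012 m and contact force between module_1 and the fingers above 1 N) or (height (world z) of module_2 above 0.04 m and value of joint module_2_choke below -0.012 m and contact force between module_2 and the fingers above 1 N) or (height (world z) of module_3 above 0.04 m and value of joint module_3_choke below -0.012 m and contact force between module_3 and the fingers above 1 N))), for 0.05 s.
At the end, for the whole second after the job is handed in: Sound modules lid up, released, one down in each pocket (centre within 14 mm). Loose one, choke off its seat, in the fingers, still, free: centre 10-27 cm before the lens, within 4.5 cm sideways, underside 85-175 mm above the bench, level to 0.3 rad, length square to the lens axis to 0.45 rad (((((horizontal distance between module_2 and nest_hole0 below 0.014 m and horizontal distance between module_3 and nest_hole1 below 0.014 m) or (horizontal distance between module_2 and nest_hole1 below 0.014 m and horizontal distance between module_3 and nest_hole0 below 0.014 m)) and z of each of module_2, module_3 in the frame of nest below 0.012 m and angle between each of module_2, module_3's own z axis and vertical below 0.08 rad and linear speed of each of module_2, module_3 below 0.02 m/s and contact force between each of module_2, module_3 and the fingers below 0.1 N and contact force between each of module_2, module_3 and the arm below 0.1 N and (value of joint module_1_choke below 0.003 m or value of joint module_1_choke above 0.019 m) and contact force between module_1 and the fingers above 1 N and contact force between module_1 and webcam below 0.1 N and x of module_1 in the frame of lens between -0.27 and -0.1 m and y of module_1 in the frame of lens between -0.045 and 0.045 m and height (world z) of module_1 between 0.085 and 0.175 m and angle between module_1's own z axis and vertical below 0.3 rad and angle between the x axis of module_1 and the y axis of lens, either way round below 0.45 rad and linear speed of module_1 below 0.03 m/s) or (((horizontal distance between module_1 and nest_hole0 below 0.014 m and horizontal distance between module_3 and nest_hole1 below 0.014 m) or (horizontal distance between module_1 and nest_hole1 below 0.014 m and horizontal distance between module_3 and nest_hole0 below 0.014 m)) and z of each of module_1, module_3 in the frame of nest below 0.012 m and angle between each of module_1, module_3's own z axis and vertical below 0.08 rad and linear speed of each of module_1, module_3 below 0.02 m/s and contact force between each of module_1, module_3 and the fingers below 0.1 N and contact force between each of module_1, module_3 and the arm below 0.1 N and (value of joint module_2_choke below 0.003 m or value of joint module_2_choke above 0.019 m) and contact force between module_2 and the fingers above 1 N and contact force between module_2 and webcam below 0.1 N and x of module_2 in the frame of lens between -0.27 and -0.1 m and y of module_2 in the frame of lens between -0.045 and 0.045 m and height (world z) of module_2 between 0.085 and 0.175 m and angle between module_2's own z axis and vertical below 0.3 rad and angle between the x axis of module_2 and the y axis of lens, either way round below 0.45 rad and linear speed of module_2 below 0.03 m/s) or (((horizontal distance between module_1 and nest_hole0 below 0.014 m and horizontal distance between module_2 and nest_hole1 below 0.014 m) or (horizontal distance between module_1 and nest_hole1 below 0.014 m and horizontal distance between module_2 and nest_hole0 below 0.014 m)) and z of each of module_1, module_2 in the frame of nest below 0.012 m and angle between each of module_1, module_2's own z axis and vertical below 0.08 rad and linear speed of each of module_1, module_2 below 0.02 m/s and contact force between each of module_1, module_2 and the fingers below 0.1 N and contact force between each of module_1, module_2 and the arm below 0.1 N and (value of joint module_3_choke below 0.003 m or value of joint module_3_choke above 0.019 m) and contact force between module_3 and the fingers above 1 N and contact force between module_3 and webcam below 0.1 N and x of module_3 in the frame of lens between -0.27 and -0.1 m and y of module_3 in the frame of lens between -0.045 and 0.045 m and height (world z) of module_3 between 0.085 and 0.175 m and angle between module_3's own z axis and vertical below 0.3 rad and angle between the x axis of module_3 and the y axis of lens, either way round below 0.45 rad and linear speed of module_3 below 0.03 m/s))); the arm keeps its last pose, push and grip.
It fails at once if a bystander is pushed more than 3 cm from its place (distance of any of solder, tape, cutters, reel from where it was at the start of the episode above 0.03 m).
It also fails if it takes over 72 s, if anything falls off the work surface, if the arm or the gripper's body presses on something with over 40 N, if the wrist force passes 120 N, or if a joint passes its speed limit or range.

ROBOT

A 6-joint arm with a two-finger parallel gripper is mounted at the origin on a cart in front of the work surface, level with it; the furniture and walls round the work are solid. World frame = base frame: x ahead of the robot, y to its left, z up, the work surface at z = 0. Lengths are in m, angles in rad, forces in N, time in s.
With the tool pointing down it reaches from about 0.25 to 0.85 m from the base axis. Payload 12.5 kg.
Tool frame: the origin (TCP) lies at the very end of the fingers, on their centre line; the grasp point (between the pads) lies 19 mm behind it (arm.tcp_to_grasp is the z of the grasp point in the tool frame, in m); z points along the fingers, y is the line along which they close (so a half turn about z gives the same grasp; the last joint's range is limited). The gripper opens to 93 mm and grips with 3 to 60 N. Pads are 15 mm wide; open, the fingers measure 128 mm over their backs; the gripper's body (75 mm by 188 mm) begins 65 mm behind the grasp point.
Start: joints at [-1.31, 0.351, 1.652, -0, 1.139, -0.085], TCP at [0.186, -0.517, 0.219] pointing down, gripper open.
Joint ranges: [-2.75, 2.75], [-0.79, 2.1], [0.01, 2.65], [-1.57, 4.71], [0.07, 3.14], [-2.87, 2.87]. Speed limits (rad/s): [2.22, 2.22, 2.79, 3.14, 3.14, 3.14].

INTERFACE

Orientations are given as [roll, pitch, yaw] about the fixed x, y, z axes, in that order (R = Rz(yaw) Ry(pitch) Rx(roll)).
In Python, from workcell import state, read_camera, camera_params, finish_job, arm gives the robot as it stands.
- The arm moves only by the tool step_arm, never from a script. Its argument "commands" is a list of rows, each an object with "translation": the shift along the tool's x, y, z in cm, a list of three; "turn": the turn, a rotation vector about the tool's x, y, z in rad, a list of three; "grip": the closure, from -1 (fully open) to 1 (shut). In form: [{"translation": [dx, dy, dz], "turn": [rx, ry, rz], "grip": grip}, ...]. A call has 1 to 20 rows; each row is the pose to reach, as a shift and turn from the pose commanded when the call began, along the tool's axes at that moment; what a row does not reach only later rows make up. A row lasts 1/10 s, in which the tool goes at most 50 mm and 8.59 degrees, less where a joint would pass 70% of its speed; a pose out of reach is approached as far as the arm can. A call with a gripper value outside its range is refused whole. The fingers move at their own pace and stop on an object; "squeeze" is the grip in N (left out, the last holds). Time passes only in rows, so rows that repeat a pose let the fingers close. It gives the time, the measured TCP pose, the force, the opening and the grip force at its end, in the units of the state.
- state(): the state, without advancing time (a new reading comes with each control period).
- read_camera(name): name is "side" or "top"; returns the picture (400x640x3 uint8, red, green, blue); there is no depth.
- camera_params(name): a dict with "vertical_fov" (degrees; the focal length in pixels is half the picture's height over the tangent of half this angle, whatever the lens; pixels are square), "cx", "cy" (the principal point, pixels), "D" ([k1, k2, p1, p2, k3] as OpenCV has them; the pictures are not rectified), "R" (3x3) and "t" (3): a world point X has camera coordinates R X + t. Camera axes: x right, y down, z forward; pixel columns grow to the right and rows downward; lengths in m; the calibration is good to about 2 mm. A picture is of the moment at which its call begins. camera_params takes no time and is no camera call.
- finish_job(): hands the job in; it is judged then, once.
The state is a dict: "time_s": time; "q": joint angles; "joint_velocities": joint speeds; "tau": joint torques, N m; "ee_pos": TCP position; "ee_rot": TCP orientation; "wrist_force": force on the tool from outside, world axes, zero at the start; "ft_torque": the same for the moment, N m; "width": finger opening in m; "grasp_force": force on a finger pad.
Only numpy, scipy, OpenCV 4.12 (cv2) and the standard library are available. Lean on these libraries where they do the work, as an engineer would, in place of code of your own. Each camera call takes 0.05 s, during which the arm holds its last target. There are 200 camera calls.

## Working session

There is one attempt and no reset: what is moved stays moved. The work goes in short steps, Python scripts to look and compute and a tool call to move; the robot and the scene stay as the last step left them, time stands still between calls to the robot, and variables do not carry over. Pictures are saved under pics/ and viewed, at most 10 in all, crops included, and the job is handed in when it is done.

Besides the shell and the picture viewer there is one more tool, called after "Emit:" as name(argument=value, ...), one argument or row to a line, values as JSON. step_arm: Moves the arm, as the interface text tells. Its arguments: {"type":"object","properties":{"commands":{"type":"array"},"squeeze":{"type":"number"}},"required":["commands"]}

```bash
ls; mkdir -p pics
python3 - <<'E'
from workcell import *
import cv2
for n in("top","side"):
    cv2.imwrite(f"pics/{n}0.png",read_camera(n)[:,:,::-1]); p=camera_params(n); print(n,p)
s=state();print(s)
E
```

```text
pics
top {'vertical_fov': 48.197098709101034, 'cx': 320.64683518301393, 'cy': 203.6213975503234, 'D': array([0.0030575, 0.       , 0.       , 0.       , 0.       ]), 'R': array([[ 0.00705845, -0.99992444,  0.01006436],
       [-0.98436895, -0.00871913, -0.17590266],
       [ 0.17597712, -0.00866544, -0.98435612]]), 't': array([-0.07962811,  0.59135594,  1.36572313])}
side {'vertical_fov': 42.93974469752603, 'cx': 322.76268330174184, 'cy': 196.32638084409334, 'D': array([-0.12065281,  0.        ,  0.        ,  0.        ,  0.        ]), 'R': array([[-0.85545185, -0.5174917 , -0.02011152],
       [-0.17130935,  0.31940788, -0.93200414],
       [ 0.48872818, -0.79383937, -0.36188923]]), 't': array([0.44805258, 0.23157273, 1.72479153])}
{'time_s': 0.1, 'q': array([-1.30959242e+00,  3.51138543e-01,  1.65230944e+00,  3.94523853e-05,
        1.13914195e+00, -8.46012185e-02]), 'joint_velocities': array([ 1.07066572e-03, -1.83168564e-03, -1.51067094e-05,  1.57095378e-03,
       -7.98504197e-04,  4.73889664e-04]), 'tau': array([ 9.90904118e-04, -4.98027384e+01, -2.85703826e+01,  7.00334483e-02,
        2.38702318e-02, -7.00967962e-05]), 'ee_pos': array([ 0.18638112, -0.5171434 ,  0.21819853]), 'ee_rot': array([-3.14060197e+00, -1.19959410e-04,  3.45788541e-01]), 'wrist_force': array([ 0.18168997, -0.48126706, -0.97511284]), 'ft_torque': array([-0.02375315, -0.02313541, -0.04119174]), 'grasp_force': 0.0, 'width': 0.09331397099622399}
```

View pics/top0.png

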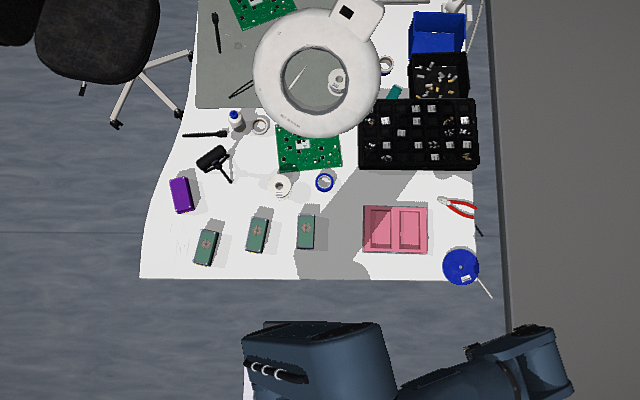

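View pics/side0.png

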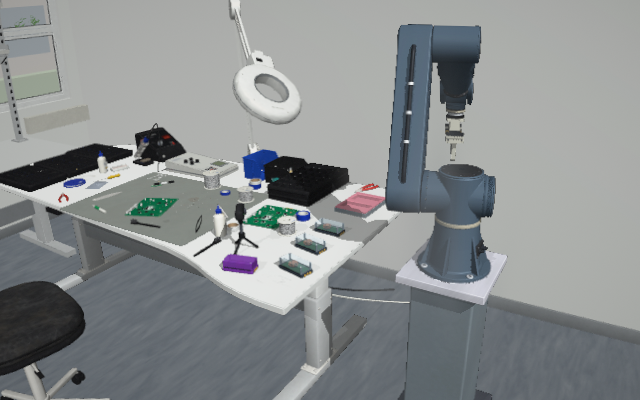

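The top view shows three teal modules at (205,246), (257,235) and (306,230). The purple look-alike is at (181,194), the webcam at (213,160) and the pink nest at (396,229). The teal three fit the description, with clear covers and copper chokes; the purple one is excluded. I'll confirm in one enlarged crop.

```bash
cat > h.py <<'E'
from workcell import *
import cv2, numpy as np
def K(p):
    f=200/np.tan(np.radians(p["vertical_fov"])/2); return np.array([[f,0,p["cx"]],[0,f,p["cy"]],[0,0,1.]])
def w(n,uv,z):
    p=camera_params(n); u=cv2.undistortPoints(np.array(uv,float).reshape(-1,1,2),K(p),p["D"]).reshape(-1,2)
    R,t=p["R"],p["t"]; c=-R.T@t; d=np.c_[u,np.ones(len(u))]@R
    return c+d*((z-c[2])/d[:,2])[:,None]
def px(n,X):
    p=camera_params(n); return cv2.projectPoints(np.array(X,float).reshape(-1,1,3),cv2.Rodrigues(p["R"])[0],p["t"],K(p),p["D"])[0].reshape(-1,2)
E
python3 - <<'E'
from h import *
im=cv2.imread("pics/top0.png"); s=cv2.imread("pics/side0.png")
cv2.imwrite("pics/c1.png",cv2.resize(im[140:280,165:365],None,fx=4,fy=4,interpolation=cv2.INTER_CUBIC))
cv2.imwrite("pics/c2.png",cv2.resize(s[175:285,190:400],None,fx=3.8,fy=3.8,interpolation=cv2.INTER_CUBIC))
hsv=cv2.cvtColor(im,cv2.COLOR_BGR2HSV)
def comps(lo,hi,roi,z,name):
    m=cv2.inRange(hsv,lo,hi); k=np.zeros_like(m); x0,y0,x1,y1=roi; k[y0:y1,x0:x1]=m[y0:y1,x0:x1]
    for c in cv2.findContours(k,cv2.RETR_EXTERNAL,cv2.CHAIN_APPROX_NONE)[0]:
        if cv2.contourArea(c)<60: continue
        r=cv2.minAreaRect(c); b=cv2.boxPoints(r); W=w("top",b,z)
        e=W[1]-W[0]; g=W[2]-W[1]
        print(name,np.round(r[0],1),np.round(r[1],1),"c",W.mean(0).round(4),"sides",np.linalg.norm(e).round(4),np.linalg.norm(g).round(4),"ang",np.degrees([np.arctan2(e[1],e[0]),np.arctan2(g[1],g[0])]).round(1))
comps((60,40,20),(100,255,200),(185,200,325,275),.035,"mod")
comps((160,50,100),(179,255,255),(350,195,440,265),.024,"nest")
for q in [(205,246),(257,235),(306,230)]: print(hsv[q[1],q[0]])
E
```

```text
mod [204.9 247.6] [15.  31.6] c [0.4516 0.2884 0.035 ] sides 0.0983 0.0479 ang [ -12.2 -104.7]
mod [256.1 235.1] [15.5 30.8] c [0.4923 0.1287 0.035 ] sides 0.0975 0.0496 ang [  -9.3 -100.9]
mod [305.5 231.5] [29. 15.] c [ 0.505  -0.0276  0.035 ] sides 0.0479 0.0926 ang [ -89.5 -179.4]
nest [395.4 229. ] [62.4 45.5] c [ 0.5172 -0.316   0.024 ] sides 0.147 0.2023 ang [ -2.2 -91.2]
[ 13  53 145]
[ 26  17 117]
[ 16  29 130]
```

View pics/c1.png

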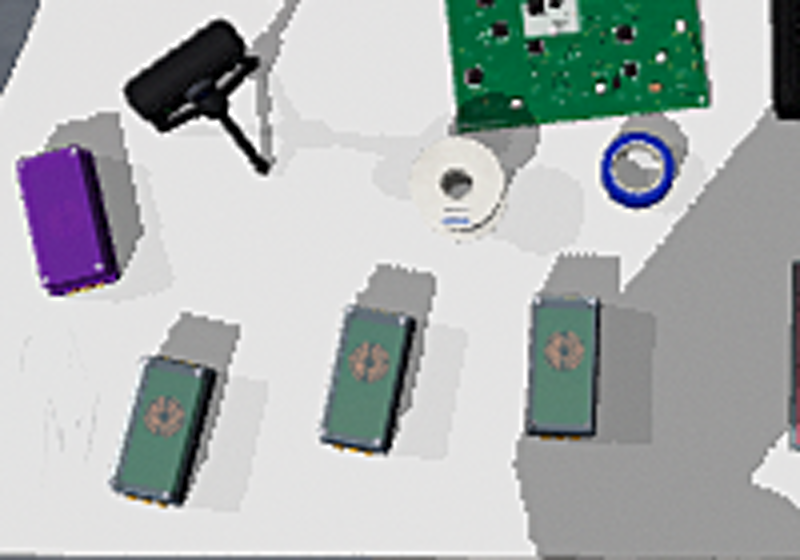

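View pics/c2.png

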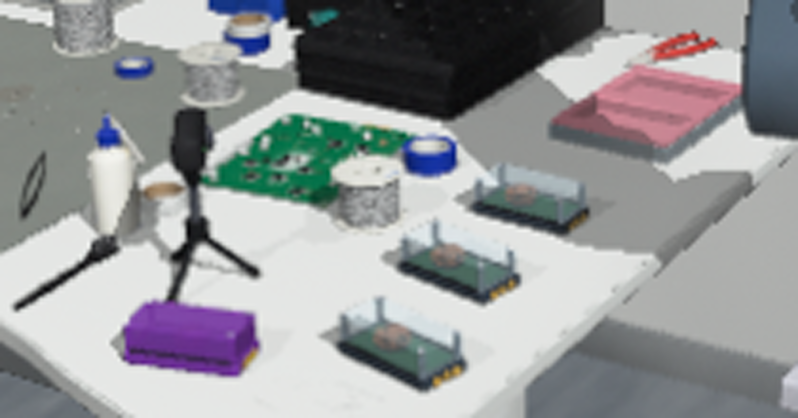

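The crop confirms the three teal modules. All have their brass terminals at the near edge, so module +x ≈ world +x, and all chokes are on the seat. The webcam head lies along crop (135,110)–(240,40), facing lower right; the purple one stays excluded. Next I'll measure precisely.

```bash
cat >> h.py <<'E'
from scipy.spatial.transform import Rotation as Ro
def go(x,y,z,yaw,pitch=0):
    """tool-frame shift (cm) and turn for a tool-down pose; pitch = tip about tool y"""
    s=state(); R0=Ro.from_euler("xyz",s["ee_rot"]); R1=Ro.from_euler("xyz",[np.pi,0,yaw])*Ro.from_rotvec([0,pitch,0])
    print("shift",(R0.inv().apply(np.array([x,y,z])-s["ee_pos"])*100).round(2),"turn",(R0.inv()*R1).as_rotvec().round(3),"t",s["time_s"])
def teal(im,roi,z=.013):
    hsv=cv2.cvtColor(im,cv2.COLOR_BGR2HSV); x0,y0,x1,y1=roi; m=np.zeros(im.shape[:2],np.uint8)
    m[y0:y1,x0:x1]=cv2.inRange(hsv,(60,40,20),(100,255,200))[y0:y1,x0:x1]; out=[]
    for c in cv2.findContours(m,cv2.RETR_EXTERNAL,cv2.CHAIN_APPROX_NONE)[0]:
        if cv2.contourArea(c)<150: continue
        f=cv2.drawContours(np.zeros_like(m),[c],-1,255,-1); v,u=np.nonzero(f); P=w("top",np.c_[u,v],z)[:,:2]
        e=np.linalg.eigh(np.cov(P.T)); a=e[1][:,1]; a=a*np.sign(a[0]); r=cv2.minAreaRect((P*1000).astype(np.float32))
        out.append((P.mean(0).round(4),round(float(np.arctan2(a[1],a[0])),3),np.sqrt(12*e[0]).round(3),np.round(r[0],1)))
    return out
E
python3 - <<'E'
from h import *
im=cv2.imread("pics/top0.png")
for o in teal(im,(185,200,325,275)): print(o)
hsv=cv2.cvtColor(im,cv2.COLOR_BGR2HSV)
m=cv2.inRange(hsv,(160,50,60),(179,255,255)); m[:195]=0;m[265:]=0;m[:,:350]=0;m[:,440:]=0
c=max(cv2.findContours(m,cv2.RETR_EXTERNAL,cv2.CHAIN_APPROX_NONE)[0],key=cv2.contourArea)
f=cv2.drawContours(np.zeros_like(m),[c],-1,255,-1); v,u=np.nonzero(f);P=w("top",np.c_[u,v],.024)[:,:2]
print("nest",P.mean(0),cv2.minAreaRect((P*1000).astype(np.float32)), np.sqrt(12*np.diag(np.cov(P.T))))
q=np.array([[135,110],[240,40],[187,72]])/4+[165,140]; W=w("top",q,.15);print("webcam",W, np.linalg.norm(W[0]-W[1]))
for n in("top","side"):
    p=camera_params(n);print(n,-p["R"].T@p["t"])
print("solder,tape",w("top",[[282,185],[325,182]],.04))
cv2.imwrite("pics/c3.png",cv2.resize(im[195:265,350:450],None,fx=7,fy=7,interpolation=cv2.INTER_CUBIC))
E
```

```text
(array([0.4537, 0.2932]), -0.233, array([0.047, 0.096]), array([453.3, 293.7]))
(array([0.4962, 0.1309]), -0.189, array([0.048, 0.096]), array([494.7, 131.6]))
(array([ 0.5082, -0.0267]), -0.031, array([0.047, 0.095]), array([507.6, -27.1]))
nest [ 0.51668462 -0.31468591] ((517.1702270507812, -314.66839599609375), (201.02694702148438, 147.042236328125), 88.84475708007812) [0.14721723 0.20221261]
webcam [[0.68093035 0.29066686 0.15      ]
 [0.73595191 0.21490208 0.15      ]
 [0.71065579 0.25342206 0.15      ]] 0.09363585541836207
top [ 0.34233846 -0.06263138  1.4491804 ]
side [-0.41999625  1.52710476  0.84902123]
solder,tape [[ 0.65412017  0.04994253  0.04      ]
 [ 0.66532622 -0.08859618  0.04      ]]
```

View pics/c3.png

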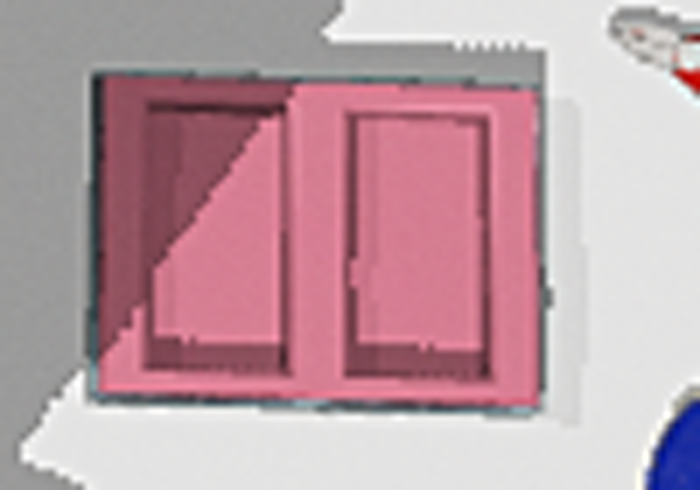

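The crop shows the nest with both pockets, left at crop (217,240) and right at (418,245), both empty and almost square to the bench. I'll start with the nearest module at (0.508, -0.027).

Run:
```python
from h import *
im=np.array([[95,72],[540,88],[540,410],[90,400],[287,107],[287,372],[347,110],[347,378]])/7+[350,195]
print(w("top",im,.024).round(4))
go(.508,-.027,.12,-.031+np.pi)
```

```text
[[ 0.5929 -0.2142  0.024 ]
 [ 0.5872 -0.4203  0.024 ]
 [ 0.4387 -0.4151  0.024 ]
 [ 0.4416 -0.2105  0.024 ]
 [ 0.5772 -0.3029  0.024 ]
 [ 0.455  -0.3004  0.024 ]
 [ 0.5761 -0.3306  0.024 ]
 [ 0.4525 -0.3276  0.024 ]]
shift [ 46.87 -35.2    9.86] turn [-0.000e+00 -1.000e-03 -2.765e+00] t 0.1
```

Emit:
step_arm(
  commands=[
    {"translation": [46.9, -35.2, 9.9], "turn": [0, 0, -2.765], "grip": -1},
    {"translation": [46.9, -35.2, 9.9], "turn": [0, 0, -2.765], "grip": -1},
    {"translation": [46.9, -35.2, 9.9], "turn": [0, 0, -2.765], "grip": -1},
    {"translation": [46.9, -35.2, 9.9], "turn": [0, 0, -2.765], "grip": -1},
    {"translation": [46.9, -35.2, 9.9], "turn": [0, 0, -2.765], "grip": -1},
    {"translation": [46.9, -35.2, 9.9], "turn": [0, 0, -2.765], "grip": -1},
    {"translation": [46.9, -35.2, 9.9], "turn": [0, 0, -2.765], "grip": -1},
    {"translation": [46.9, -35.2, 9.9], "turn": [0, 0, -2.765], "grip": -1},
    {"translation": [46.9, -35.2, 9.9], "turn": [0, 0, -2.765], "grip": -1},
    {"translation": [46.9, -35.2, 9.9], "turn": [0, 0, -2.765], "grip": -1},
    {"translation": [46.9, -35.2, 9.9], "turn": [0, 0, -2.765], "grip": -1},
    {"translation": [46.9, -35.2, 9.9], "turn": [0, 0, -2.765], "grip": -1},
    {"translation": [46.9, -35.2, 9.9], "turn": [0, 0, -2.765], "grip": -1},
    {"translation": [46.9, -35.2, 9.9], "turn": [0, 0, -2.765], "grip": -1},
    {"translation": [46.9, -35.2, 9.9], "turn": [0, 0, -2.765], "grip": -1},
    {"translation": [46.9, -35.2, 9.9], "turn": [0, 0, -2.765], "grip": -1},
    {"translation": [46.9, -35.2, 9.9], "turn": [0, 0, -2.765], "grip": -1},
    {"translation": [46.9, -35.2, 9.9], "turn": [0, 0, -2.765], "grip": -1},
    {"translation": [46.9, -35.2, 9.9], "turn": [0, 0, -2.765], "grip": -1},
    {"translation": [46.9, -35.2, 9.9], "turn": [0, 0, -2.765], "grip": -1},
  ],
)

```text
time_s: 2.1
ee_pos: [0.5082, -0.0272, 0.1194]
ee_rot: [3.142, -0.0, 3.112]
wrist_force: [-0.3, -0.1, 0.4]
width: 0.0927
grasp_force: 0.0
```

Run:
```python
from h import *
s=state();print(s["ee_pos"],s["ee_rot"],s["q"].round(2))
go(.508,-.027,.021,-.031+np.pi)
```

```text
[ 0.50820731 -0.02724626  0.11943112] [ 3.14153265e+00 -4.64489272e-04  3.11165345e+00] [-0.15  0.41  1.85  0.    0.89 -1.69]
shift [0.02 0.02 9.84] turn [ 0.    -0.     0.001] t 2.1
```

Emit:
step_arm(
  commands=[
    {"translation": [0, 0, 3], "turn": [0, 0, 0], "grip": -1},
    {"translation": [0, 0, 6], "turn": [0, 0, 0], "grip": -1},
    {"translation": [0, 0, 8.5], "turn": [0, 0, 0], "grip": -1},
    {"translation": [0, 0, 9.8], "turn": [0, 0, 0], "grip": -1},
    {"translation": [0, 0, 9.8], "turn": [0, 0, 0], "grip": -1},
    {"translation": [0, 0, 9.8], "turn": [0, 0, 0], "grip": 1},
    {"translation": [0, 0, 9.8], "turn": [0, 0, 0], "grip": 1},
    {"translation": [0, 0, 9.8], "turn": [0, 0, 0], "grip": 1},
    {"translation": [0, 0, 9.8], "turn": [0, 0, 0], "grip": 1},
    {"translation": [0, 0, 9.8], "turn": [0, 0, 0], "grip": 1},
    {"translation": [0, 0, 9.8], "turn": [0, 0, 0], "grip": 1},
    {"translation": [0, 0, 8], "turn": [0, 0, 0], "grip": 1},
    {"translation": [0, 0, 5], "turn": [0, 0, 0], "grip": 1},
    {"translation": [0, 0, 1], "turn": [0, 0, 0], "grip": 1},
    {"translation": [0, 0, -3], "turn": [0, 0, 0], "grip": 1},
    {"translation": [0, 0, -6], "turn": [0, 0, 0], "grip": 1},
    {"translation": [0, 0, -6], "turn": [0, 0, 0], "grip": 1},
    {"translation": [0, 0, -6], "turn": [0, 0, 0], "grip": 1},
  ],
  squeeze=30,
)

```text
time_s: 3.9
ee_pos: [0.508, -0.0273, 0.179]
ee_rot: [-3.142, -0.0, 3.111]
wrist_force: [-0.2, 0.0, -2.3]
width: 0.0543
grasp_force: 30.0
```

Emit:
step_arm(
  commands=[
    {"translation": [-3, 0, -2.5], "turn": [0, 0, 0], "grip": 1},
    {"translation": [-6, 0, -5], "turn": [0, -0.1, 0], "grip": 1},
    {"translation": [-9, 0, -7.5], "turn": [0, -0.25, 0], "grip": 1},
    {"translation": [-10, 0, -8], "turn": [0, -0.4, 0], "grip": 1},
    {"translation": [-10, 0, -8], "turn": [0, -0.55, 0], "grip": 1},
    {"translation": [-10, 0, -8], "turn": [0, -0.68, 0], "grip": 1},
    {"translation": [-10, 0, -8], "turn": [0, -0.68, 0], "grip": 1},
    {"translation": [-10, 0, -8], "turn": [0, -0.68, 0], "grip": 1},
    {"translation": [-10, 0, -8], "turn": [0, -0.68, 0], "grip": 1},
    {"translation": [-10, 0, -8], "turn": [0, -0.68, 0], "grip": 1},
    {"translation": [-10, 0, -8], "turn": [0, -0.68, 0], "grip": 1},
    {"translation": [-10, 0, -8], "turn": [0, -0.68, 0], "grip": 1},
    {"translation": [-10, 0, -8], "turn": [0, -0.68, 0], "grip": 1},
  ],
)

```text
time_s: 5.2
ee_pos: [0.6084, -0.0303, 0.2597]
ee_rot: [3.142, 0.68, 3.111]
wrist_force: [0.4, -0.2, -2.0]
width: 0.0544
grasp_force: 30.0
```

Run:
```python
from h import *
s=state();print(s["ee_pos"],s["ee_rot"],s["q"].round(2),s["width"],s["ft_torque"])
im=read_camera("side")[:,:,::-1]; u,v=px("side",[s["ee_pos"]])[0].astype(int); print(u,v)
cv2.imwrite("pics/s1.png",cv2.resize(im[v-45:v+45,u-60:u+60],None,fx=6,fy=6,interpolation=cv2.INTER_CUBIC))
```

```text
[ 0.60843221 -0.03034874  0.25968392] [3.14153869 0.67980501 3.11084384] [-0.16  0.17  1.96  0.24  0.35 -1.91] 0.05437388528751947 [ 0.04652923  0.50717054 -0.031338  ]
306 163
```

View pics/s1.png

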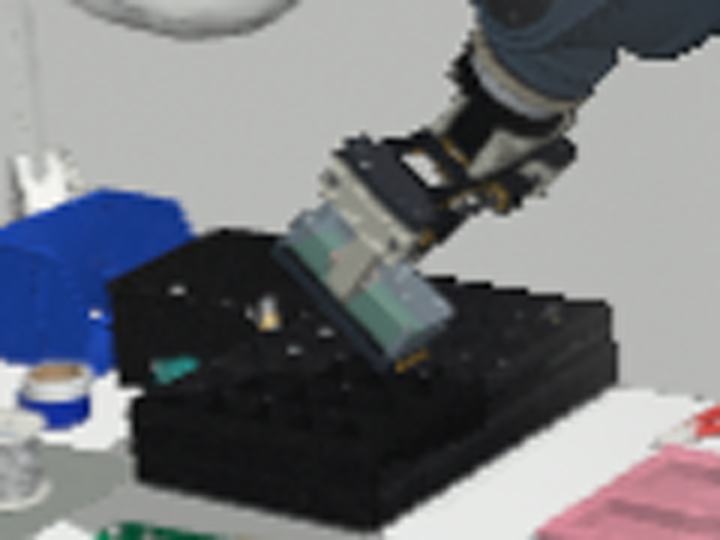

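The crop shows the module tipped, brass terminals at lower right (410,360). The terminal half at (375,310) is plain green and copper still shows at the seat (335,255), so this one is sound. Into the left pocket it goes.

Run:
```python
from h import *
go(.517,-.269,.11,-.024+np.pi)
```

```text
shift [ 15.94 -24.14   6.36] turn [-0.002  0.68  -0.007] t 5.25
```

Emit:
step_arm(
  commands=[
    {"translation": [1.5, -2, 0.6], "turn": [0, 0.1, 0], "grip": 1},
    {"translation": [4, -6, 1.6], "turn": [0, 0.24, 0], "grip": 1},
    {"translation": [7, -10.5, 2.8], "turn": [0, 0.38, 0], "grip": 1},
    {"translation": [10, -15, 4], "turn": [0, 0.52, 0], "grip": 1},
    {"translation": [13, -19.5, 5.2], "turn": [0, 0.64, 0], "grip": 1},
    {"translation": [15, -23, 6], "turn": [0, 0.68, 0], "grip": 1},
    {"translation": [15.9, -24.1, 6.4], "turn": [0, 0.68, -0.007], "grip": 1},
    {"translation": [15.9, -24.1, 6.4], "turn": [0, 0.68, -0.007], "grip": 1},
    {"translation": [15.9, -24.1, 6.4], "turn": [0, 0.68, -0.007], "grip": 1},
    {"translation": [15.9, -24.1, 6.4], "turn": [0, 0.68, -0.007], "grip": 1},
  ],
)

```text
time_s: 6.25
ee_pos: [0.5183, -0.2681, 0.1108]
ee_rot: [-3.139, 0.001, 3.118]
wrist_force: [0.5, 0.6, -2.6]
width: 0.0547
grasp_force: 30.0
```

Run:
```python
from h import *
s=state();print(s["ee_pos"],s["ee_rot"],s["q"].round(2))
go(.517,-.269,.030,-.024+np.pi)
```

```text
[ 0.51830097 -0.26806654  0.11080433] [-3.13870384e+00  1.43769109e-03  3.11795246e+00] [-0.56  0.54  1.66 -0.    0.94 -2.1 ]
shift [ 0.14 -0.07  8.08] turn [-0.003  0.001  0.   ] t 6.25
```

Emit:
step_arm(
  commands=[
    {"translation": [0.1, -0.1, 2.5], "turn": [0, 0, 0], "grip": 1},
    {"translation": [0.1, -0.1, 5], "turn": [0, 0, 0], "grip": 1},
    {"translation": [0.1, -0.1, 6.2], "turn": [0, 0, 0], "grip": 1},
    {"translation": [0.1, -0.1, 6.8], "turn": [0, 0, 0], "grip": 1},
    {"translation": [0.1, -0.1, 7.4], "turn": [0, 0, 0], "grip": 1},
    {"translation": [0.1, -0.1, 8.0], "turn": [0, 0, 0], "grip": 1},
    {"translation": [0.1, -0.1, 8.0], "turn": [0, 0, 0], "grip": 1},
  ],
)

```text
time_s: 6.95
ee_pos: [0.5169, -0.27, 0.0301]
ee_rot: [-3.139, 0.001, 3.117]
wrist_force: [0.1, 0.4, -2.9]
width: 0.0543
grasp_force: 30.0
```

Emit:
step_arm(
  commands=[
    {"translation": [0, 0, 0], "turn": [0, 0, 0], "grip": -0.45},
    {"translation": [0, 0, 0], "turn": [0, 0, 0], "grip": -0.45},
    {"translation": [0, 0, 0], "turn": [0, 0, 0], "grip": -0.45},
    {"translation": [0, 0, 0], "turn": [0, 0, 0], "grip": -0.45},
    {"translation": [0, 0, -3], "turn": [0, 0, 0], "grip": -0.45},
    {"translation": [0, 0, -7], "turn": [0, 0, 0], "grip": -0.45},
    {"translation": [0, 0, -9], "turn": [0, 0, 0], "grip": -0.45},
  ],
)

```text
time_s: 7.65
ee_pos: [0.5174, -0.2702, 0.1229]
ee_rot: [-3.138, 0.003, 3.117]
wrist_force: [0.0, -0.2, 0.3]
width: 0.0672
grasp_force: 0.0
```

Run:
```python
from h import *
s=state();print(s["width"],s["ee_pos"],s["q"].round(2))
go(.4955,.131,.12,-.189+np.pi)
```

```text
0.06716012889125102 [ 0.51738682 -0.27016282  0.1228943 ] [-0.56  0.52  1.65 -0.    0.97 -2.11]
shift [ 3.16 40.05  0.12] turn [-0.004  0.003  0.165] t 7.65
```

Emit:
step_arm(
  commands=[
    {"translation": [0.4, 5, 0], "turn": [0, 0, 0.02], "grip": -1},
    {"translation": [0.8, 10, 0], "turn": [0, 0, 0.04], "grip": -1},
    {"translation": [1.2, 15, 0], "turn": [0, 0, 0.06], "grip": -1},
    {"translation": [1.6, 20, 0], "turn": [0, 0, 0.08], "grip": -1},
    {"translation": [2, 25, 0], "turn": [0, 0, 0.1], "grip": -1},
    {"translation": [2.4, 30, 0], "turn": [0, 0, 0.12], "grip": -1},
    {"translation": [2.8, 35, 0], "turn": [0, 0, 0.14], "grip": -1},
    {"translation": [3.2, 38.5, 0.1], "turn": [-0.004, 0.003, 0.165], "grip": -1},
    {"translation": [3.2, 40, 0.1], "turn": [-0.004, 0.003, 0.165], "grip": -1},
    {"translation": [3.2, 40, 0.1], "turn": [-0.004, 0.003, 0.165], "grip": -1},
    {"translation": [3.2, 40, 0.1], "turn": [-0.004, 0.003, 0.165], "grip": -1},
    {"translation": [3.2, 40, 0.1], "turn": [-0.004, 0.003, 0.165], "grip": -1},
  ],
)

```text
time_s: 8.85
ee_pos: [0.4945, 0.1297, 0.118]
ee_rot: [3.14, -0.003, 2.951]
wrist_force: [-0.2, -0.5, 0.2]
width: 0.0931
grasp_force: 0.0
```

Run:
```python
from h import *
s=state();print(s["width"],s["ee_pos"],s["ee_rot"],s["q"].round(2))
go(.4955,.131,.021,-.189+np.pi)
im=np.ascontiguousarray(read_camera("top")[:,:,::-1]); cv2.imwrite("pics/t1.png",im)
print(teal(im,(350,195,440,265),.021))
```

```text
0.09310425519356644 [0.49451042 0.12966351 0.11799632] [ 3.14030158e+00 -2.89660754e-03  2.95100316e+00] [ 0.16  0.42  1.84  0.    0.89 -1.22]
shift [-0.1   0.14  9.7 ] turn [ 0.001 -0.003 -0.002] t 8.85
[(array([ 0.5167, -0.2725]), -0.016, array([0.049, 0.095]), array([ 518.3, -271.4]))]
```

Module in pocket within 4 mm of its point. Grasp the second one and tip it.

Emit:
step_arm(
  commands=[
    {"translation": [-0.1, 0.1, 3], "turn": [0, 0, 0], "grip": -1},
    {"translation": [-0.1, 0.1, 6], "turn": [0, 0, 0], "grip": -1},
    {"translation": [-0.1, 0.1, 8.5], "turn": [0, 0, 0], "grip": -1},
    {"translation": [-0.1, 0.1, 9.7], "turn": [0, 0, 0], "grip": -1},
    {"translation": [-0.1, 0.1, 9.7], "turn": [0, 0, 0], "grip": -1},
    {"translation": [-0.1, 0.1, 9.7], "turn": [0, 0, 0], "grip": 1},
    {"translation": [-0.1, 0.1, 9.7], "turn": [0, 0, 0], "grip": 1},
    {"translation": [-0.1, 0.1, 9.7], "turn": [0, 0, 0], "grip": 1},
    {"translation": [-0.1, 0.1, 9.7], "turn": [0, 0, 0], "grip": 1},
    {"translation": [-0.1, 0.1, 9.7], "turn": [0, 0, 0], "grip": 1},
    {"translation": [-0.1, 0.1, 9.7], "turn": [0, 0, 0], "grip": 1},
    {"translation": [-0.1, 0.1, 8], "turn": [0, 0, 0], "grip": 1},
    {"translation": [-0.1, 0.1, 5], "turn": [0, 0, 0], "grip": 1},
    {"translation": [-0.1, 0.1, 1], "turn": [0, 0, 0], "grip": 1},
    {"translation": [-0.1, 0.1, -3], "turn": [0, 0, 0], "grip": 1},
    {"translation": [-0.1, 0.1, -6], "turn": [0, 0, 0], "grip": 1},
    {"translation": [-0.1, 0.1, -6], "turn": [0, 0, 0], "grip": 1},
  ],
)

```text
time_s: 10.6
ee_pos: [0.4972, 0.132, 0.1815]
ee_rot: [3.138, 0.003, 2.952]
wrist_force: [0.7, 0.5, -3.0]
width: 0.0543
grasp_force: 29.9
```

Emit:
step_arm(
  commands=[
    {"translation": [-3, 0, -2.5], "turn": [0, 0, 0], "grip": 1},
    {"translation": [-6, 0, -5], "turn": [0, -0.1, 0], "grip": 1},
    {"translation": [-9, 0, -7.5], "turn": [0, -0.25, 0], "grip": 1},
    {"translation": [-10, 0, -8], "turn": [0, -0.4, 0], "grip": 1},
    {"translation": [-10, 0, -8], "turn": [0, -0.55, 0], "grip": 1},
    {"translation": [-10, 0, -8], "turn": [0, -0.68, 0], "grip": 1},
    {"translation": [-10, 0, -8], "turn": [0, -0.68, 0], "grip": 1},
    {"translation": [-10, 0, -8], "turn": [0, -0.68, 0], "grip": 1},
    {"translation": [-10, 0, -8], "turn": [0, -0.68, 0], "grip": 1},
    {"translation": [-10, 0, -8], "turn": [0, -0.68, 0], "grip": 1},
    {"translation": [-10, 0, -8], "turn": [0, -0.68, 0], "grip": 1},
    {"translation": [-10, 0, -8], "turn": [0, -0.68, 0], "grip": 1},
    {"translation": [-10, 0, -8], "turn": [0, -0.68, 0], "grip": 1},
  ],
)

```text
time_s: 11.9
ee_pos: [0.5941, 0.1126, 0.2577]
ee_rot: [3.14, 0.677, 2.951]
wrist_force: [0.3, 0.4, -3.2]
width: 0.0542
grasp_force: 29.9
```

Run:
```python
from h import *
s=state();print(s["ee_pos"],s["ee_rot"],s["q"].round(2),s["width"],s["ft_torque"])
im=read_camera("side")[:,:,::-1]; u,v=px("side",[s["ee_pos"]])[0].astype(int); print(u,v)
cv2.imwrite("pics/s2.png",cv2.resize(im[v-45:v+45,u-60:u+60],None,fx=6,fy=6,interpolation=cv2.INTER_CUBIC))
go(.515,-.361,.11,-.024+np.pi)
```

```text
[0.59412813 0.11261633 0.25769883] [3.13970496 0.67681023 2.95084392] [ 0.23  0.19  1.93 -0.6   0.46 -0.69] 0.054151485200802 [ 0.1893774   0.48721172 -0.00435488]
288 175
shift [  8.31 -48.03  12.18] turn [-0.055  0.675 -0.16 ] t 11.95
```

View pics/s2.png

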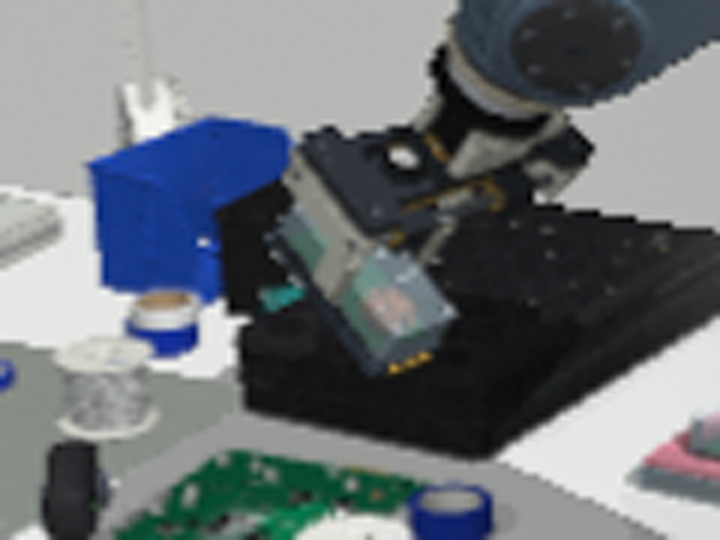

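The crop shows copper at the terminal end (390,305), next to the brass terminals (410,360). This is the rattling one. I'll set it back in its place, then handle the third.

Run:
```python
from h import *
go(.4955,.131,.08,2.951)
```

```text
shift [18.95 -0.08  7.57] turn [0.002 0.677 0.001] t 11.95
```

Emit:
step_arm(
  commands=[
    {"translation": [1.5, 0, 0.6], "turn": [0, 0.1, 0], "grip": 1},
    {"translation": [4, 0, 1.6], "turn": [0, 0.22, 0], "grip": 1},
    {"translation": [7, 0, 2.8], "turn": [0, 0.34, 0], "grip": 1},
    {"translation": [10, 0, 4], "turn": [0, 0.46, 0], "grip": 1},
    {"translation": [13, 0, 5.2], "turn": [0, 0.58, 0], "grip": 1},
    {"translation": [15.5, 0, 6.2], "turn": [0, 0.677, 0], "grip": 1},
    {"translation": [17.5, 0, 7], "turn": [0, 0.677, 0], "grip": 1},
    {"translation": [19, 0, 7.6], "turn": [0, 0.677, 0], "grip": 1},
    {"translation": [19, 0, 7.6], "turn": [0, 0.677, 0], "grip": 1},
    {"translation": [19, 0, 7.6], "turn": [0, 0.677, 0], "grip": 1},
  ],
)

```text
time_s: 12.95
ee_pos: [0.4961, 0.132, 0.08]
ee_rot: [3.14, 0.001, 2.953]
wrist_force: [-0.2, 0.8, -2.6]
width: 0.0545
grasp_force: 29.9
```

Run:
```python
from h import *
s=state();print(s["ee_pos"],s["ee_rot"])
go(.4955,.131,.021,2.951)
```

```text
[0.49605008 0.13197257 0.07997325] [3.13980476e+00 9.10788696e-04 2.95259360e+00]
shift [ 0.04 -0.12  5.9 ] turn [0.002 0.001 0.002] t 12.95
```

Emit:
step_arm(
  commands=[
    {"translation": [0, 0, 2], "turn": [0, 0, 0], "grip": 1},
    {"translation": [0, 0, 4], "turn": [0, 0, 0], "grip": 1},
    {"translation": [0, 0, 5], "turn": [0, 0, 0], "grip": 1},
    {"translation": [0, 0, 5.5], "turn": [0, 0, 0], "grip": 1},
    {"translation": [0, 0, 5.9], "turn": [0, 0, 0], "grip": 1},
    {"translation": [0, 0, 5.9], "turn": [0, 0, 0], "grip": 1},
    {"translation": [0, 0, 5.9], "turn": [0, 0, 0], "grip": -1},
    {"translation": [0, 0, 5.9], "turn": [0, 0, 0], "grip": -1},
    {"translation": [0, 0, 5.9], "turn": [0, 0, 0], "grip": -1},
    {"translation": [0, 0, 5.9], "turn": [0, 0, 0], "grip": -1},
    {"translation": [0, 0, 5.9], "turn": [0, 0, 0], "grip": -1},
    {"translation": [0, 0, 3], "turn": [0, 0, 0], "grip": -1},
    {"translation": [0, 0, -1], "turn": [0, 0, 0], "grip": -1},
    {"translation": [0, 0, -4], "turn": [0, 0, 0], "grip": -1},
    {"translation": [0, 0, -4], "turn": [0, 0, 0], "grip": -1},
  ],
)

```text
time_s: 14.45
ee_pos: [0.4973, 0.1322, 0.1231]
ee_rot: [3.138, 0.006, 2.952]
wrist_force: [0.2, 0.1, -0.5]
width: 0.0931
grasp_force: 0.0
```

Run:
```python
from h import *
s=state();print(s["ee_pos"],s["ee_rot"],s["width"])
go(.4533,.2935,.12,-.233+np.pi)
```

```text
[0.49733868 0.13218622 0.12305811] [3.13786255 0.00603344 2.95229758] 0.09305451838905741
shift [ 7.36 15.01  0.32] turn [0.004 0.006 0.044] t 14.45
```

Emit:
step_arm(
  commands=[
    {"translation": [2, 4, 0], "turn": [0, 0, 0.01], "grip": -1},
    {"translation": [4, 8, 0], "turn": [0, 0, 0.02], "grip": -1},
    {"translation": [6, 12, 0.1], "turn": [0, 0, 0.03], "grip": -1},
    {"translation": [7, 14.4, 0.3], "turn": [0.004, 0.006, 0.044], "grip": -1},
    {"translation": [7.4, 15, 0.3], "turn": [0.004, 0.006, 0.044], "grip": -1},
    {"translation": [7.4, 15, 0.3], "turn": [0.004, 0.006, 0.044], "grip": -1},
    {"translation": [7.4, 15, 0.3], "turn": [0.004, 0.006, 0.044], "grip": -1},
  ],
)

```text
time_s: 15.15
ee_pos: [0.451, 0.2921, 0.1163]
ee_rot: [-3.138, -0.006, 2.908]
wrist_force: [0.2, -0.3, -0.2]
width: 0.0933
grasp_force: 0.0
```

Run:
```python
from h import *
s=state();print(s["ee_pos"],s["ee_rot"],s["q"].round(2))
go(.4533,.2935,.021,-.233+np.pi)
```

```text
[0.45100884 0.29210001 0.11629243] [-3.13841433 -0.00625055  2.90807994] [ 0.49  0.46  1.77  0.    0.92 -0.85]
shift [-0.25  0.22  9.53] turn [-0.003 -0.006 -0.001] t 15.15
```

Emit:
step_arm(
  commands=[
    {"translation": [-0.2, 0.2, 3], "turn": [-0.003, -0.006, 0], "grip": -1},
    {"translation": [-0.2, 0.2, 6], "turn": [-0.003, -0.006, 0], "grip": -1},
    {"translation": [-0.2, 0.2, 8.5], "turn": [-0.003, -0.006, 0], "grip": -1},
    {"translation": [-0.2, 0.2, 9.5], "turn": [-0.003, -0.006, 0], "grip": -1},
    {"translation": [-0.2, 0.2, 9.5], "turn": [-0.003, -0.006, 0], "grip": -1},
    {"translation": [-0.2, 0.2, 9.5], "turn": [-0.003, -0.006, 0], "grip": 1},
    {"translation": [-0.2, 0.2, 9.5], "turn": [-0.003, -0.006, 0], "grip": 1},
    {"translation": [-0.2, 0.2, 9.5], "turn": [-0.003, -0.006, 0], "grip": 1},
    {"translation": [-0.2, 0.2, 9.5], "turn": [-0.003, -0.006, 0], "grip": 1},
    {"translation": [-0.2, 0.2, 9.5], "turn": [-0.003, -0.006, 0], "grip": 1},
    {"translation": [-0.2, 0.2, 9.5], "turn": [-0.003, -0.006, 0], "grip": 1},
    {"translation": [-0.2, 0.2, 7], "turn": [-0.003, -0.006, 0], "grip": 1},
    {"translation": [-0.2, 0.2, 3], "turn": [-0.003, -0.006, 0], "grip": 1},
    {"translation": [-0.2, 0.2, -1], "turn": [-0.003, -0.006, 0], "grip": 1},
    {"translation": [-0.2, 0.2, -3], "turn": [-0.003, -0.006, 0], "grip": 1},
    {"translation": [-0.2, 0.2, -3], "turn": [-0.003, -0.006, 0], "grip": 1},
  ],
)

```text
time_s: 16.75
ee_pos: [0.4546, 0.2952, 0.149]
ee_rot: [3.138, 0.003, 2.908]
wrist_force: [0.6, 0.2, -2.4]
width: 0.0546
grasp_force: 29.9
```

Run:
```python
from h import *
s=state();print(s["ee_pos"],s["ee_rot"],s["width"])
go(.515,-.361,.12,-.024+np.pi)
```

```text
[0.45459533 0.29524436 0.14901556] [3.13815627 0.00348379 2.9083106 ] 0.05457797899611005
shift [-21.04 -62.46   2.76] turn [ 0.003  0.004 -0.209] t 16.75
```

Emit:
step_arm(
  commands=[
    {"translation": [-1, -3, 0], "turn": [0, 0, 0], "grip": 1},
    {"translation": [-2.5, -7.4, 0], "turn": [0, 0, -0.02], "grip": 1},
    {"translation": [-4, -12, 0], "turn": [0, 0, -0.04], "grip": 1},
    {"translation": [-5.5, -16.5, 0], "turn": [0, 0, -0.06], "grip": 1},
    {"translation": [-7, -21, 0], "turn": [0, 0, -0.08], "grip": 1},
    {"translation": [-8.5, -25.5, 0], "turn": [0, 0, -0.1], "grip": 1},
    {"translation": [-10, -30, 0], "turn": [0, 0, -0.12], "grip": 1},
    {"translation": [-11.5, -34.5, 0], "turn": [0, 0, -0.14], "grip": 1},
    {"translation": [-13, -39, 0], "turn": [0, 0, -0.16], "grip": 1},
    {"translation": [-14.5, -43.5, 0], "turn": [0, 0, -0.18], "grip": 1},
    {"translation": [-16, -48, 0], "turn": [0, 0, -0.2], "grip": 1},
    {"translation": [-17.5, -52.5, 0.5], "turn": [0, 0, -0.21], "grip": 1},
    {"translation": [-19, -57, 1], "turn": [0, 0, -0.21], "grip": 1},
    {"translation": [-20.3, -60.5, 2], "turn": [0.003, 0.004, -0.209], "grip": 1},
    {"translation": [-21, -62.5, 2.8], "turn": [0.003, 0.004, -0.209], "grip": 1},
    {"translation": [-21, -62.5, 2.8], "turn": [0.003, 0.004, -0.209], "grip": 1},
    {"translation": [-21, -62.5, 2.8], "turn": [0.003, 0.004, -0.209], "grip": 1},
    {"translation": [-21, -62.5, 2.8], "turn": [0.003, 0.004, -0.209], "grip": 1},
  ],
)

```text
time_s: 18.55
ee_pos: [0.5132, -0.3609, 0.1178]
ee_rot: [-3.14, -0.005, 3.118]
wrist_force: [0.4, -0.3, -2.4]
width: 0.0539
grasp_force: 29.9
```

Run:
```python
from h import *
s=state();print(s["ee_pos"],s["ee_rot"],s["width"],s["q"].round(2))
go(.515,-.361,.030,-.024+np.pi)
```

```text
[ 0.51316512 -0.36086059  0.11777717] [-3.14028045 -0.00504099  3.11794523] 0.05390084098212183 [-0.69  0.6   1.52 -0.    1.02 -2.23]
shift [-0.23  0.    8.78] turn [-0.001 -0.005  0.   ] t 18.55
```

Emit:
step_arm(
  commands=[
    {"translation": [-0.2, 0, 2.5], "turn": [0, -0.005, 0], "grip": 1},
    {"translation": [-0.2, 0, 5], "turn": [0, -0.005, 0], "grip": 1},
    {"translation": [-0.2, 0, 6.6], "turn": [0, -0.005, 0], "grip": 1},
    {"translation": [-0.2, 0, 7.4], "turn": [0, -0.005, 0], "grip": 1},
    {"translation": [-0.2, 0, 8.1], "turn": [0, -0.005, 0], "grip": 1},
    {"translation": [-0.2, 0, 8.8], "turn": [0, -0.005, 0], "grip": 1},
    {"translation": [-0.2, 0, 8.8], "turn": [0, -0.005, 0], "grip": 1},
  ],
)

```text
time_s: 19.25
ee_pos: [0.5151, -0.3624, 0.0303]
ee_rot: [-3.139, 0.001, 3.117]
wrist_force: [-0.5, -0.4, -3.1]
width: 0.054
grasp_force: 29.9
```

Emit:
step_arm(
  commands=[
    {"translation": [0, 0, 0], "turn": [0, 0, 0], "grip": -0.45},
    {"translation": [0, 0, 0], "turn": [0, 0, 0], "grip": -0.45},
    {"translation": [0, 0, 0], "turn": [0, 0, 0], "grip": -0.45},
    {"translation": [0, 0, 0], "turn": [0, 0, 0], "grip": -0.45},
    {"translation": [0, 0, -3], "turn": [0, 0, 0], "grip": -0.45},
    {"translation": [0, 0, -7], "turn": [0, 0, 0], "grip": -0.45},
    {"translation": [0, 0, -9], "turn": [0, 0, 0], "grip": -0.45},
  ],
)

```text
time_s: 19.95
ee_pos: [0.5157, -0.3627, 0.1236]
ee_rot: [-3.137, 0.004, 3.117]
wrist_force: [0.4, -0.1, -0.0]
width: 0.0672
grasp_force: 0.0
```

Run:
```python
from h import *
go(.4960,.1315,.12,-.189+np.pi)
```

```text
shift [ 3.17 49.36  0.13] turn [-0.004  0.004  0.165] t 19.95
```

Emit:
step_arm(
  commands=[
    {"translation": [0.4, 5, 0], "turn": [0, 0, 0.02], "grip": -1},
    {"translation": [0.8, 10, 0], "turn": [0, 0, 0.04], "grip": -1},
    {"translation": [1.2, 15, 0], "turn": [0, 0, 0.06], "grip": -1},
    {"translation": [1.6, 20, 0], "turn": [0, 0, 0.08], "grip": -1},
    {"translation": [2, 25, 0], "turn": [0, 0, 0.1], "grip": -1},
    {"translation": [2.4, 30, 0], "turn": [0, 0, 0.12], "grip": -1},
    {"translation": [2.6, 35, 0], "turn": [0, 0, 0.14], "grip": -1},
    {"translation": [2.9, 40, 0], "turn": [0, 0, 0.15], "grip": -1},
    {"translation": [3.1, 45, 0.1], "turn": [0, 0, 0.16], "grip": -1},
    {"translation": [3.2, 48, 0.1], "turn": [-0.004, 0.004, 0.165], "grip": -1},
    {"translation": [3.2, 49.4, 0.1], "turn": [-0.004, 0.004, 0.165], "grip": -1},
    {"translation": [3.2, 49.4, 0.1], "turn": [-0.004, 0.004, 0.165], "grip": -1},
    {"translation": [3.2, 49.4, 0.1], "turn": [-0.004, 0.004, 0.165], "grip": -1},
    {"translation": [3.2, 49.4, 0.1], "turn": [-0.004, 0.004, 0.165], "grip": -1},
  ],
)

```text
time_s: 21.35
ee_pos: [0.495, 0.1312, 0.1183]
ee_rot: [3.14, -0.003, 2.951]
wrist_force: [-0.5, -0.5, 0.1]
width: 0.0928
grasp_force: 0.0
```

Run:
```python
from h import *
s=state();print(s["ee_pos"],s["ee_rot"])
go(.4960,.1315,.021,-.189+np.pi)
im=np.ascontiguousarray(read_camera("top")[:,:,::-1]); cv2.imwrite("pics/t2.png",im)
for o in teal(im,(350,195,440,265),.021): print(o)
```

```text
[0.49504919 0.13121157 0.11827509] [ 3.14023618 -0.00314139  2.95080311]
shift [-0.12  0.03  9.73] turn [ 0.001 -0.003 -0.002] t 21.35
(array([ 0.5168, -0.3649]), -0.006, array([0.05 , 0.095]), array([ 519.4, -363.5]))
(array([ 0.5161, -0.2721]), -0.023, array([0.049, 0.095]), array([ 516.8, -272. ]))
```

Both sound modules sit in their pockets. Now I'll pick the rattling one up gently.

Emit:
step_arm(
  commands=[
    {"translation": [-0.1, 0, 3], "turn": [0, 0, 0], "grip": -1},
    {"translation": [-0.1, 0, 6], "turn": [0, 0, 0], "grip": -1},
    {"translation": [-0.1, 0, 8.5], "turn": [0, 0, 0], "grip": -1},
    {"translation": [-0.1, 0, 9.7], "turn": [0, 0, 0], "grip": -1},
    {"translation": [-0.1, 0, 9.7], "turn": [0, 0, 0], "grip": -1},
    {"translation": [-0.1, 0, 9.7], "turn": [0, 0, 0], "grip": 1},
    {"translation": [-0.1, 0, 9.7], "turn": [0, 0, 0], "grip": 1},
    {"translation": [-0.1, 0, 9.7], "turn": [0, 0, 0], "grip": 1},
    {"translation": [-0.1, 0, 9.7], "turn": [0, 0, 0], "grip": 1},
    {"translation": [-0.1, 0, 9.7], "turn": [0, 0, 0], "grip": 1},
    {"translation": [-0.1, 0, 9.7], "turn": [0, 0, 0], "grip": 1},
    {"translation": [-0.1, 0, 8], "turn": [0, 0, 0], "grip": 1},
    {"translation": [-0.1, 0, 5], "turn": [0, 0, 0], "grip": 1},
    {"translation": [-0.1, 0, 1], "turn": [0, 0, 0], "grip": 1},
    {"translation": [-0.1, 0, -2], "turn": [0, 0, 0], "grip": 1},
    {"translation": [-0.1, 0, -3], "turn": [0, 0, 0], "grip": 1},
    {"translation": [-0.1, 0, -3], "turn": [0, 0, 0], "grip": 1},
  ],
)

```text
time_s: 23.1
ee_pos: [0.4963, 0.1324, 0.1487]
ee_rot: [3.139, -0.002, 2.952]
wrist_force: [-1.0, 0.3, -2.5]
width: 0.0544
grasp_force: 30.0
```

Run:
```python
from h import *
s=state();print(s["ee_pos"],s["ee_rot"],s["width"])
go(.543,.133,.151,2.198)
```

```text
[0.49627444 0.13239491 0.14869915] [ 3.13945609e+00 -1.59760178e-03  2.95232276e+00] 0.05437162885809068
shift [-4.58  0.94 -0.24] turn [ 0.001 -0.002  0.754] t 23.1
```

Emit:
step_arm(
  commands=[
    {"translation": [-0.3, 0, 0], "turn": [0, 0, 0.04], "grip": 1},
    {"translation": [-0.7, 0.1, 0], "turn": [0, 0, 0.1], "grip": 1},
    {"translation": [-1.1, 0.2, 0], "turn": [0, 0, 0.17], "grip": 1},
    {"translation": [-1.6, 0.3, 0], "turn": [0, 0, 0.25], "grip": 1},
    {"translation": [-2.1, 0.4, -0.1], "turn": [0, 0, 0.33], "grip": 1},
    {"translation": [-2.6, 0.5, -0.1], "turn": [0, 0, 0.41], "grip": 1},
    {"translation": [-3.1, 0.6, -0.1], "turn": [0, 0, 0.49], "grip": 1},
    {"translation": [-3.5, 0.7, -0.2], "turn": [0, 0, 0.57], "grip": 1},
    {"translation": [-3.9, 0.8, -0.2], "turn": [0, 0, 0.64], "grip": 1},
    {"translation": [-4.2, 0.9, -0.2], "turn": [0, 0, 0.7], "grip": 1},
    {"translation": [-4.5, 0.9, -0.2], "turn": [0, 0, 0.74], "grip": 1},
    {"translation": [-4.6, 0.9, -0.2], "turn": [0, 0, 0.754], "grip": 1},
    {"translation": [-4.6, 0.9, -0.2], "turn": [0, 0, 0.754], "grip": 1},
    {"translation": [-4.6, 0.9, -0.2], "turn": [0, 0, 0.754], "grip": 1},
    {"translation": [-4.6, 0.9, -0.2], "turn": [0, 0, 0.754], "grip": 1},
    {"translation": [-4.6, 0.9, -0.2], "turn": [0, 0, 0.754], "grip": 1},
  ],
)

```text
time_s: 24.7
ee_pos: [0.5427, 0.1325, 0.15]
ee_rot: [-3.141, -0.003, 2.199]
wrist_force: [0.2, 0.7, -2.5]
width: 0.0542
grasp_force: 30.0
```

Run:
```python
from h import *
s=state();print(s["ee_pos"],s["ee_rot"],s["width"],abs(s["joint_velocities"]).max())
b=read_camera("side")[:,:,::-1];a=read_camera("top")[:,:,::-1]; u,v=px("side",[s["ee_pos"]])[0].astype(int); print(u,v)
A=cv2.resize(a[130:280,165:445],(784,420),interpolation=cv2.INTER_CUBIC)
cv2.imwrite("pics/f_top.png",A)
cv2.imwrite("pics/f_side.png",cv2.resize(b[v-45:v+45,u-65:u+65],None,fx=6,fy=6,interpolation=cv2.INTER_CUBIC))
```

```text
[0.54273823 0.1325121  0.15002104] [-3.14052975 -0.00341826  2.19862826] 0.05424517259272296 0.0024241941703643513
298 207
```

View pics/f_side.png

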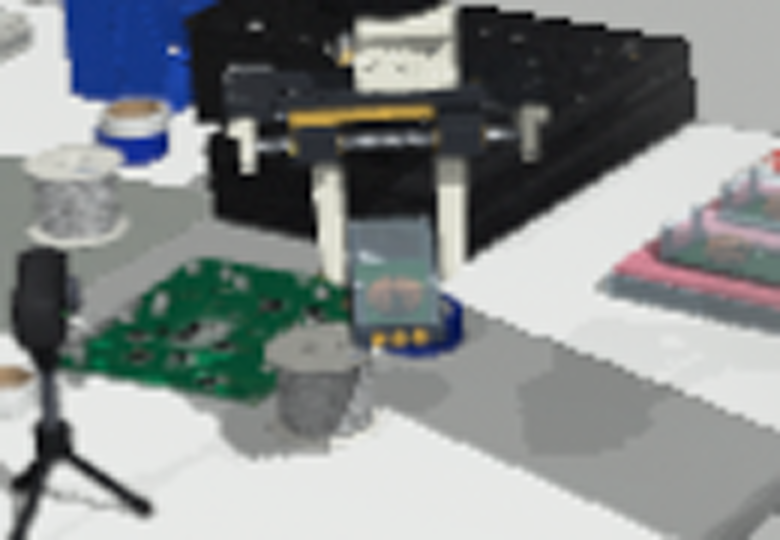

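View pics/f_top.png

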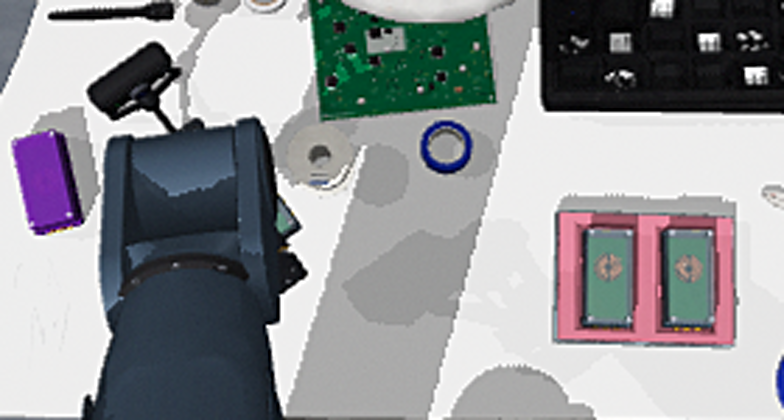

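The side crop shows the module held level with its choke at the terminal end (395,290), and the lens at (75,290) facing it. The top crop shows both sound modules down in their pockets, at (608,278) and (690,278), with the bystanders in place. I'll hand it in.

```bash
python3 -c "
from workcell import *
print(finish_job())"
```

```text
the job is handed in; nothing more can be done
None
```

I handed the job in at about 25 s on the robot clock: the rattling module (the middle one of the three) is held level in front of the webcam with its choke at the terminal end, and the other two are in the nest; I tipped only the right-hand one of those and took the left-hand one as sound by elimination, and the interface returned no verdict.

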